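# Roll a lens barrel into the V-block under the inspection camera

### The job

Roll the lens barrel by its side along the black breadboard until it drops into the V-block, without gripping or lifting it, then push it along the groove by its black rear end until its brass-ringed front rests fully against the brass fork stop. Finish clear of it, with the barrel lying square and still in the groove, and leave the inspection camera untouched and everything else where it stands.

Things in the scene. Friction and masses are not known exactly. Their poses are not given: they have to be found in the camera images.
- barrel: Lens barrel: smooth silver cylinder, 30 mm across, 140 mm long, about 0.3 kg, brass ring near its front end, black rear end. Origin at its centre; y along its axis towards the front (ends at y +70 and -70 mm); x and z turn as it rolls. Starts lying on the breadboard (axis 65 mm above the table), robot side of the groove, within 0.2 rad of its direction. Let go, it stops rolling within a few cm.
- station: Fixed station: dark breadboard, flat top 50 mm above the table, with a steel V-block along its far edge, tops flush. Origin on the table under the groove's middle line; x across the groove, away from the robot; y along it, towards the fork stop. Breadboard: x -225 to -28, y -215 to +155 mm. V-block: x -28 to +28, y -120 to +80 mm; past its far side is a drop to the table.
- groove (a point): Middle of the V-groove, at the level of its lips (50 mm above the table); axes as the station. 90 degree groove, 32 mm wide at the lips, 16 mm deep, 200 mm long. The barrel drops in by itself once its axis is past the near lip (x = -16 mm). Seated, its axis is at x = 0, 55.2 mm above the table (9.8 mm lower than on the breadboard), 20 mm of it standing proud. Pushed on, it climbs out over the far lip.
- stop (a point): Centre of the stop face of the brass fork at the +y end of the groove, on the axis of a seated barrel, 55.2 mm above the table; axes as the station. Two prongs, 7 to 28 mm either side of the middle, tops 72 mm above the table, 8 mm thick beyond the face; rigid. With its front end against the stop, the barrel's centre is 70 mm from this point.
- camera: Fixed inspection camera on a red stage, looking along the groove at the fork. Origin on the table under the front of its black ring light (62 mm across, top 86 mm up), 60 to 70 mm beyond the stop face; same axes as the station. It runs 170 mm from there along +y, 45 mm to either side, micrometers 85 mm out on the -x side. Not to be touched.
- tube_center (a point): Bystander: short black lens tube, 32 mm across and 40 mm tall, upright on the breadboard's fork side. Point at its centre.
- post_center (a point): Bystander: steel optical post, foot 25 mm across, stem 13 mm, 56 mm tall, upright on the breadboard's side away from the fork. Point at its centre.
- mirror_center (a point): Bystander: black kinematic mirror mount on a post, foot 50 mm square, 108 mm tall, on the table. Point half-way up.
- cleaner_center (a point): Bystander: white lens-cleaner bottle with blue cap, 52 mm across, 130 mm tall, on the table. Point half-way up.
- driver_grip (a point): Bystander: screwdriver with red handle lying on the table. Point at the middle of its handle.
- reel_center (a point): Bystander: fibre reel lying flat on the table, 110 mm across, 24 mm tall, black with yellow. Point at its centre.
- caps_center (a point): Bystander: blue compartment tray with dust caps, 110 by 150 mm, 35 mm tall, on the table. Point at its centre.
Not all that is in view belongs to the job. What is meant by the barrel is not pink or purple, and is the larger of those in its own colour.

How it is judged:
By the outcome, as a careful person would: the job done as asked, in the order asked, and still so for the second after the job is handed in, with the robot touching nothing.
It also fails if it takes over 54 s, if anything falls off the work surface, if the arm or the gripper's body presses on something with over 40 N, if the wrist force passes 120 N, or if a joint passes its speed limit or range.

### The arm

A 6-joint arm with a two-finger parallel gripper is mounted at the origin on the work surface. World frame = base frame: x ahead of the robot, y to its left, z up, the work surface at z = 0. Lengths are in mm, angles in rad, forces in N, time in s.
With the tool pointing down it reaches from about 250 to 725 mm from the base axis. Payload 4 kg.
Tool frame: the origin (TCP) lies at the very end of the fingers, on their centre line; the grasp point (between the pads) lies 19 mm behind it; z points along the fingers, x is the direction in which the jaws open and shut, and the axes are right-handed (so a half turn about z gives the same grasp; the last joint's range is limited). The gripper opens to 85 mm and grips with 20 to 120 N. Pads are 22 mm wide; open, the fingers measure 114 mm over their backs; the gripper's body (76 mm by 85 mm) begins 54 mm behind the grasp point. The pads swing forward as they close: fully open they stand 13 mm farther back than shut.
Start: joints at [-1.262, 0.241, 0.005, 1.335, 0, 1.571], TCP at [151.956, -476.35, 231.306] pointing down, gripper open.
Joint ranges: [-2.72, 2.72], [-1.05, 1.87], [-1.09, 1.28], [-1.99, 2.15], [-1.42, 1.44], [-3.14, 3.14]. Speed limits (rad/s): [2.79, 2.79, 3.14, 3.14, 3.14, 3.14].

### API

Orientations are given as a unit quaternion [x, y, z, w].
In Python, from plant import ctrl gives the robot as it stands.
- The arm moves only by the tool carry_out, never from a script. Its argument "commands" is text: rows parted by semicolons, each of 5 numbers parted by spaces: the opening, from -1 (shut) to 1 (fully open), so that 0 is half open, then the shift along the tool's x, y, z in units of 30 mm (1.0 is 30 mm), then the turn about the tool's z in degrees. In form: fingers tx ty tz spin; .... A call has 1 to 12 rows; each row is the pose to reach, as a shift and turn from the pose commanded when the call began, along the tool's axes at that moment; what a row does not reach only later rows make up. A row lasts 1/10 s, in which the tool goes at most 50 mm and 8.59 degrees, less where a joint would pass 70% of its speed; a pose out of reach is approached as far as the arm can. A call with a gripper value outside its range is refused whole. The fingers move at their own pace and stop on an object; the grip force is fixed at half the most. Time passes only in rows, so rows that repeat a pose let the fingers close. It gives the time, the measured TCP pose, the force and the opening at its end, in the units of the state.
- ctrl.state(): the state, without advancing time (a new reading comes with each control period).
- ctrl.read_camera(name): name is "scene" or "top"; returns a dict with "pixels" (400x640x3 uint8, blue, green, red), "range_z" (400x640 float32, mm along the optical axis (not along the pixel's ray), 0 where there is no reading), "intrinsics" (3x3 intrinsics, pixels), "k1" (the pictures are not rectified: a ray, as slopes to the right and down, at radius r is drawn at 1 + k1 r^2 times it, then the intrinsics apply), "rvec" (rotation vector, rad) and "tvec" (3), from world to camera coordinates, as OpenCV has them. Camera axes: x right, y down, z forward; pixel columns grow to the right and rows downward; lengths in mm; the calibration is good to about 2 mm. A picture is of the moment at which its call begins.
- ctrl.job_done(): hands the job in, once; it reports no verdict.
The state is a dict: "time": time; "joint_pos": joint angles; "dq": joint speeds; "effort": joint torques, N m; "tool_pos": TCP position; "eef_rot": TCP orientation; "wrist_force": force on the tool from outside, world axes, zero at the start; "moment": the same for the moment, N m; "gripper_width": opening from 0.0 (shut) to 1.0 (fully open).
Only numpy, scipy, OpenCV 4.12 (cv2) and the standard library are available. Lean on these libraries where they do the work, as an engineer would, in place of code of your own. Each camera call takes 0.05 s, during which the arm holds its last target.

## Working session

There is one attempt and no reset: what is moved stays moved. The work goes in short steps, Python scripts to look and compute and a tool call to move; the robot and the scene stay as the last step left them, time stands still between calls to the robot, and variables do not carry over. Pictures are saved under pics/ and viewed, and the job is handed in when it is done.

Besides the shell and the picture viewer there is one more tool, called after "Request:" as name(argument=value, ...), one argument or row to a line, values as JSON. carry_out: Moves the arm, as the interface text tells. Its arguments: {"type":"object","properties":{"commands":{"type":"string"}},"required":["commands"]}

```bash
ls; mkdir -p pics; cat > h.py <<'E'
import numpy as np,cv2,pickle
from plant import ctrl
def grab(tag):
    o={}
    for n in("scene","top"):
        d=ctrl.read_camera(n); o[n]=d; cv2.imwrite(f"pics/{tag}_{n}.png",np.array(d["pixels"]))
    pickle.dump(o,open(f"{tag}.pkl","wb")); return o
def ray(d,u,v):
    K=np.array(d["intrinsics"],float);k=d["k1"]
    x=(u-K[0,2])/K[0,0];y=(v-K[1,2])/K[1,1];rd=np.hypot(x,y);r=rd
    for _ in range(20): r=rd/(1+k*r*r)
    s=r/rd if rd>0 else 1
    R=cv2.Rodrigues(np.array(d["rvec"],float))[0];t=np.array(d["tvec"],float).ravel()
    return -R.T@t, R.T@np.array([x*s,y*s,1.]),R,t
def onplane(d,u,v,z):
    c,r,_,_=ray(d,u,v); return c+r*(z-c[2])/r[2]
def depth(d,u,v):
    c,r,_,_=ray(d,u,v); return c+r*float(d["range_z"][int(v),int(u)])
def proj(d,P):
    _,_,R,t=ray(d,0,0);K=np.array(d["intrinsics"],float)
    p=R@np.array(P,float)+t;x,y=p[:2]/p[2];f=1+d["k1"]*(x*x+y*y)
    return K[0,0]*x*f+K[0,2],K[1,1]*y*f+K[1,2]
E
python3 - <<'E'
from h import *
o=grab("a")
for n in o:
    d=o[n];print(n,d["intrinsics"],d["k1"],ray(d,320,200)[0])
s=ctrl.state();print(s)
E
```

```text
pics
scene [[364.00047585   0.         316.5979278 ]
 [  0.         364.00047585 201.08810261]
 [  0.           0.           1.        ]] -0.01715475298223083 [1016.85802349 -244.56168648  971.8299746 ]
top [[402.98783155   0.         321.57398554]
 [  0.         402.98783155 196.51525225]
 [  0.           0.           1.        ]] -0.08865931384354972 [ 382.90779497  -13.36018419 1295.68507783]
{'time': 0.1, 'joint_pos': array([-1.26201447e+00,  2.41365852e-01,  3.82292471e-03,  1.33523578e+00,
        1.83066662e-06,  1.57080048e+00]), 'dq': array([ 1.00006138e-03, -3.17231896e-03,  3.33357217e-03, -4.24976266e-04,
       -5.45359823e-05, -9.26523727e-04]), 'effort': array([-1.61559383e-04, -3.73137832e+01,  2.53009987e+01,  1.08599657e-02,
        1.30512066e-05,  7.10379851e-06]), 'tool_pos': array([ 151.7679204 , -475.78220691,  230.47417267]), 'eef_rot': array([ 8.07432069e-01, -5.89959720e-01, -7.99780424e-04, -5.85497488e-04]), 'wrist_force': array([-1.32956046, -0.17637437,  0.06643719]), 'moment': array([ 0.0360378 , -0.00547087,  0.00892299]), 'gripper_width': 1.001871471871479}
```

View pics/a_scene.png

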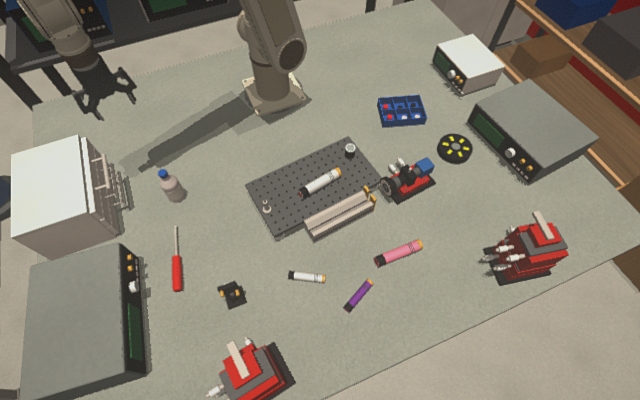

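View pics/a_top.png

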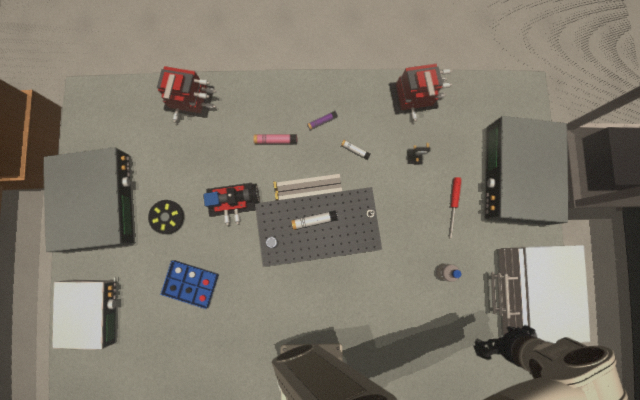

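The top view shows these barrel candidates: silver with brass on the breadboard (315,220), a smaller silver one on the table (355,150), pink (275,139) and purple (322,120). By the description I choose the larger silver one at (315,220), and will check it in a crop.

```bash
python3 - <<'E'
from h import *
o=pickle.load(open("a.pkl","rb"))
t=o["top"]["pixels"][165:275,185:385];s=o["scene"]["pixels"][125:245,235:445]
t=cv2.resize(t,(800,440),interpolation=cv2.INTER_CUBIC)
cv2.imwrite("pics/c1.png",t)
cv2.imwrite("pics/c2.png",cv2.resize(s,(800,457),interpolation=cv2.INTER_CUBIC))
E
```

```text
(no output)
```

View pics/c1.png

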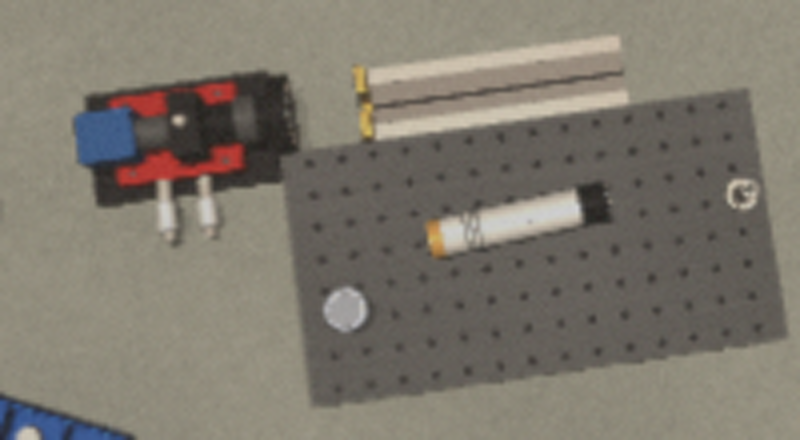

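View pics/c2.png

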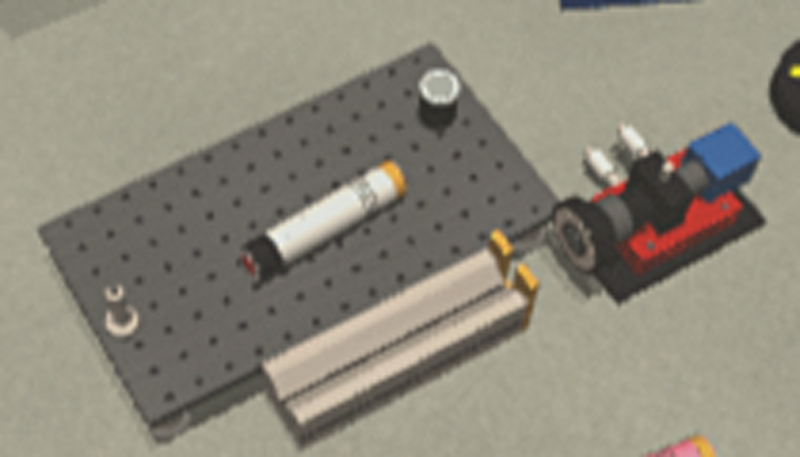

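```bash
cat >> h.py <<'E'
def cloud(d):
    K=np.array(d["intrinsics"],float);u,v=np.meshgrid(np.arange(640),np.arange(400))
    p=np.stack([u,v],-1).reshape(-1,1,2).astype(np.float64)
    n=cv2.undistortPoints(p,K,np.array([d["k1"],0,0,0.])).reshape(400,640,2)
    _,_,R,t=ray(d,320,200)
    z=d["range_z"][...,None].astype(float)
    pc=np.concatenate([n*z,z],-1)
    return (pc-t)@R
E
python3 - <<'E'
from h import *
o=pickle.load(open("a.pkl","rb"))
d=o["top"];P=cloud(d);z=P[...,2]
print("table z",np.median(z[250:300,300:340]-0), np.median(z[130:160,210:250]))
sub=np.zeros_like(z,bool);sub[170:275,240:390]=1
m=((z>40)&(z<60)&sub).astype(np.uint8)
g=d["pixels"].mean(-1)
m1=m*((g<125))
m1=cv2.morphologyEx(m1.astype(np.uint8),cv2.MORPH_CLOSE,np.ones((5,5)))
cs,_=cv2.findContours(m,cv2.RETR_EXTERNAL,cv2.CHAIN_APPROX_NONE)
# board-only via color
lab=m1
cs,_=cv2.findContours(lab,cv2.RETR_EXTERNAL,cv2.CHAIN_APPROX_NONE)
c=max(cs,key=cv2.contourArea)
pts=np.array([onplane(d,*q[0],50)[:2] for q in c],np.float32)
r=cv2.minAreaRect(pts);print(r);print(cv2.boxPoints(r))
cv2.imwrite("pics/m.png",cv2.resize(np.vstack([m,m1])[:, :]*255,None,fx=1,fy=.7))
# z>57 stuff on board
for n in o:
  d=o[n];P=cloud(d);X,Y,Z=P[...,0],P[...,1],P[...,2]
  mm=(Z>58)&(X>250)&(X<560)&(Y>-200)&(Y<400)
  nn,l,st,ce=cv2.connectedComponentsWithStats(mm.astype(np.uint8))
  for i in range(1,nn):
    if st[i,4]>15:
      q=P[l==i];print(n,st[i],ce[i].round(1),q.mean(0).round(1),q[:,2].max().round(1))
E
```

```text
table z 1.5598369394058156 1.1575287899146922
((479.7660827636719, -25.3541259765625), (237.40164184570312, 371.8095397949219), 7.136279582977295)
[[ 338.88986  144.36435]
 [ 385.07968 -224.56497]
 [ 620.64233 -195.0726 ]
 [ 574.4525   173.85672]]
scene [345 144  10  15 125] [349.5 150.6] [417.8 108.3  82. ] 94.6
scene [380 158  54  28 335] [409.7 169.7] [547.9 246.   74. ] 95.1
scene [297 168  45  31 473] [319.3 182.8] [484.6 -20.5  75. ] 83.3
scene [363 186   6   6  20] [365.1 188.4] [551.9  95.4  69. ] 75.5
scene [263 200   8  13  60] [265.8 206.1] [ 500.1 -190.9   80.6] 106.8
top [204 194  55  13 461] [227.8 198.8] [545.8 245.3  76.6] 1295.7
top [275 194   3   6  17] [276.1 196.4] [551.5  98.1  72.4] 78.4
top [291 210  47  20 457] [314.  219.7] [477.  -17.   88.1] 1295.7
top [367 210   8   7  39] [370.3 213.1] [ 494.5 -188.2   80.2] 108.5
top [266 237  11  12  96] [271.1 242.2] [411.5 110.5 102.8] 1295.7
```

View pics/m.png

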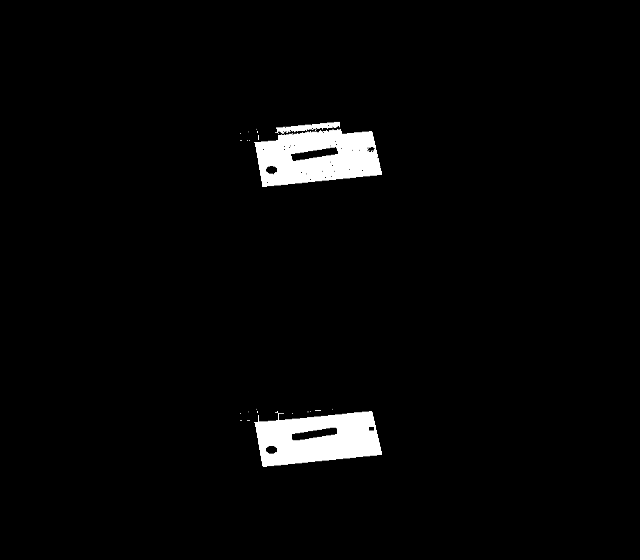

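```bash
cat > m2.py <<'E'
from h import *
o=pickle.load(open("a.pkl","rb"))
d=o["top"];P=cloud(d);z=P[...,2]
sub=np.zeros_like(z,bool);sub[165:275,240:390]=1
g=d["pixels"].astype(float).mean(-1)
m=((z>40)&(z<60)&sub).astype(np.uint8)
m=cv2.morphologyEx(m,cv2.MORPH_CLOSE,np.ones((9,9)))
m1=((z>40)&(z<60)&sub&(g<125)).astype(np.uint8)
m1=cv2.morphologyEx(cv2.morphologyEx(m1,cv2.MORPH_CLOSE,np.ones((3,3))),cv2.MORPH_OPEN,np.ones((9,9)))
cs,_=cv2.findContours(m1,cv2.RETR_EXTERNAL,cv2.CHAIN_APPROX_NONE)
c=max(cs,key=cv2.contourArea)
pts=np.array([onplane(d,*q[0].astype(float),50)[:2] for q in c],np.float32)
r=cv2.minAreaRect(pts);print("board",r);bp=cv2.boxPoints(r);print(bp)
# v-block bright
mv=((z>33)&(z<60)&sub&(g>135)).astype(np.uint8)
mv[205:]=0
mv=cv2.morphologyEx(mv,cv2.MORPH_CLOSE,np.ones((5,5)))
mv=cv2.morphologyEx(mv,cv2.MORPH_OPEN,np.ones((5,5)))
cs,_=cv2.findContours(mv,cv2.RETR_EXTERNAL,cv2.CHAIN_APPROX_NONE)
c=max(cs,key=cv2.contourArea)
pv=np.array([onplane(d,*q[0].astype(float),50)[:2] for q in c],np.float32)
r=cv2.minAreaRect(pv);print("V",r);print(cv2.boxPoints(r))
# groove bottom dark line, per column min
L=[]
for u in range(282,338):
    v0=int(round(192-(u-278)*0.14)); col=g[v0-4:v0+5,u]; k=int(col.argmin()); v=v0-4+k
    w=np.clip(150-g[v-1:v+2,u],0,None); vv=((w*[v-1,v,v+1]).sum()/w.sum()) if w.sum()>0 else v
    L.append(onplane(d,u,vv,34)[:2])
L=np.array(L,np.float32);vx,vy,x0,y0=cv2.fitLine(L,cv2.DIST_HUBER,0,.01,.01).ravel()
print("groove",vx,vy,x0,y0,"ang from y",np.degrees(np.arctan2(-vx*np.sign(vy),abs(vy))))
E
python3 m2.py
```

```text
board ((460.0002746582031, -27.996109008789062), (197.55026245117188, 371.2372131347656), 7.12274694442749)
[[ 338.97156  143.94238]
 [ 385.0033  -224.42993]
 [ 581.029   -199.9346 ]
 [ 534.99725  168.43771]]
V ((584.46044921875, -3.4120330810546875), (56.600311279296875, 196.91714477539062), 7.102543830871582)
[[ 544.2035     90.79182 ]
 [ 568.5514   -104.614265]
 [ 624.7174    -97.61588 ]
 [ 600.3695     97.7902  ]]
groove 0.12600628 -0.9920294 585.0143 -4.428636 ang from y 7.2388706
```

```bash
cat >> h.py <<'E'
A=np.radians(7.15);SX=np.array([np.cos(A),np.sin(A)]);SY=np.array([-np.sin(A),np.cos(A)]);S0=np.array([582.,17.])
def w2s(p): q=np.asarray(p)[...,:2]-S0; return np.stack([q@SX,q@SY],-1)
def s2w(x,y): return S0+x*SX+y*SY
def rows(x,y,z,ang=None):
    "shift needed from state to world target (tool units), ang= desired tool x yaw deg"
    s=ctrl.state();q=s["eef_rot"]
    from scipy.spatial.transform import Rotation as Ro
    R=Ro.from_quat(q).as_matrix();dl=R.T@(np.array([x,y,z])-s["tool_pos"])/30
    yaw=np.degrees(np.arctan2(R[1,0],R[0,0]))
    print("t",s["time"],"pos",s["tool_pos"].round(1),"st",w2s(s["tool_pos"]).round(1),"F",s["wrist_force"].round(1),"yaw",yaw.round(2),"shift",dl.round(3),"spin",None if ang is None else round(yaw-ang,2),"tilt",R[:,2].round(3),"grip",round(s["gripper_width"],2))
def barrel(o,zax=65,box=None):
    d=o["top"];g=d["pixels"].astype(int);Z=cloud(d);zz=Z[...,2];S=w2s(Z)
    m=((zz>57)&(zz<80)&(S[...,0]>-150)&(S[...,0]<30)&(S[...,1]>-120)&(S[...,1]<76)).astype(np.uint8)
    m=cv2.morphologyEx(m,cv2.MORPH_CLOSE,np.ones((5,5)))
    cs,_=cv2.findContours(m,cv2.RETR_EXTERNAL,cv2.CHAIN_APPROX_NONE);c=max(cs,key=cv2.contourArea)
    p=np.array([w2s(onplane(d,*q[0].astype(float),zax)) for q in c],np.float32)
    r=cv2.minAreaRect(p);return r,cv2.boxPoints(r)
E
python3 - <<'E'
from h import *
o=pickle.load(open("a.pkl","rb"))
print(barrel(o))
for n,p in dict(tube=(411.5,109.5),post=(497,-189.5),cam=(546,245)).items(): print(n,w2s(p).round())
w=s2w(-160,-20);print(w);rows(w[0],w[1],150,97.15)
E
```

```text
(((-103.07820892333984, -21.083999633789062), (41.542991638183594, 141.69496154785156), 2.680661678314209), array([[-127.14046 ,   48.71448 ],
       [-120.51349 ,  -92.82542 ],
       [ -79.01596 ,  -90.88248 ],
       [ -85.64293 ,   50.657417]], dtype=float32))
tube [-158.  113.]
post [-110. -194.]
cam [ -7. 231.]
[425.73355647 -22.75925836]
t 0.1 pos [ 151.8 -475.8  230.5] st [-488.2 -435.4] F [-1.3 -0.2  0.1] yaw -72.31 shift [-11.606 -13.289   2.706] spin -169.46 tilt [-0.001  0.002 -1.   ] grip 1.0
```

Request:
carry_out(
  commands="1 -11.6 -13.3 0 -100; 1 -11.6 -13.3 0 -100; 1 -11.6 -13.3 0 -100; 1 -11.6 -13.3 0 -100; 1 -11.6 -13.3 0 -100; 1 -11.6 -13.3 0 -100; 1 -11.6 -13.3 0 -100; 1 -11.6 -13.3 0 -100; 1 -11.6 -13.3 0 -100; 1 -11.6 -13.3 0 -100; 1 -11.6 -13.3 0 -100; 1 -11.6 -13.3 0 -100",
)

```text
time: 1.3
tool_pos: [427.8, -20.4, 230.7]
eef_rot: [0.97, 0.244, 0.0, -0.0]
wrist_force: [0.4, -1.1, -0.2]
gripper_width: 0.999
```

```bash
python3 - <<'E'
from h import *
o=pickle.load(open("a.pkl","rb"))
for u,v in[(292,225),(337,215.7)]: print(w2s(onplane(o["top"],u,v,65)))
w=s2w(-165,-20);print(w);rows(w[0],w[1],120,97.15);print(ctrl.state()["joint_pos"])
E
```

```text
[-113.38524213   48.00862874]
[-104.59622815  -92.2590986 ]
[420.77243798 -23.38159537]
t 1.3 pos [427.8 -20.4 230.7] st [-157.7  -17.9] F [ 0.4 -1.1 -0.2] yaw 28.3 shift [-0.253 -0.019  3.691] spin -68.85 tilt [-0.     0.001 -1.   ] grip 1.0
[-4.82497100e-02  9.90937338e-02 -1.68982996e-01  1.30297391e+00
  8.93915279e-04  1.02854627e+00]
```

Request:
carry_out(
  commands="1 -0.25 0 1 -68.8; 1 -0.25 0 2 -68.8; 1 -0.25 0 3 -68.8; 1 -0.25 0 3.7 -68.8; 1 -0.25 0 3.7 -68.8; 1 -0.25 0 3.7 -68.8; 1 -0.25 0 3.7 -68.8; 1 -0.25 0 3.7 -68.8; 1 -0.25 0 3.7 -68.8; 1 -0.25 0 3.7 -68.8",
)

```text
time: 2.3
tool_pos: [419.5, -27.0, 120.1]
eef_rot: [0.667, 0.745, -0.0, -0.0]
wrist_force: [0.5, 0.4, -0.2]
gripper_width: 1.004
```

```bash
python3 - <<'E'
from h import *
o=grab("b")
w=s2w(-165,-20);rows(w[0],w[1],60,97.15)
d=o["scene"];t=d["pixels"][85:245,235:445]
cv2.imwrite("pics/c3.png",cv2.resize(t,(788,600),interpolation=cv2.INTER_CUBIC))
t=o["top"]["pixels"][165:300,235:395]
cv2.imwrite("pics/c4.png",cv2.resize(t,(700,590),interpolation=cv2.INTER_CUBIC))
print(proj(o["top"],ctrl.state()["tool_pos"]))
E
```

```text
t 2.4 pos [419.6 -27.1 120.2] st [-166.6  -23.5] F [ 0.1  0.1 -1.3] yaw 96.37 shift [0.117 0.053 2.008] spin -0.78 tilt [-0. -0. -1.] grip 1.0
(np.float64(317.866802497583), np.float64(238.4359395945778))
```

View pics/c3.png

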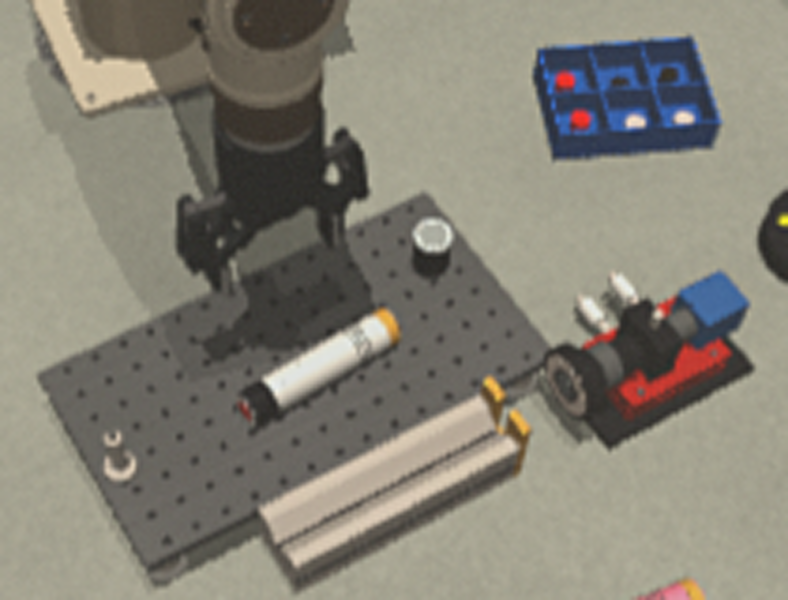

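View pics/c4.png

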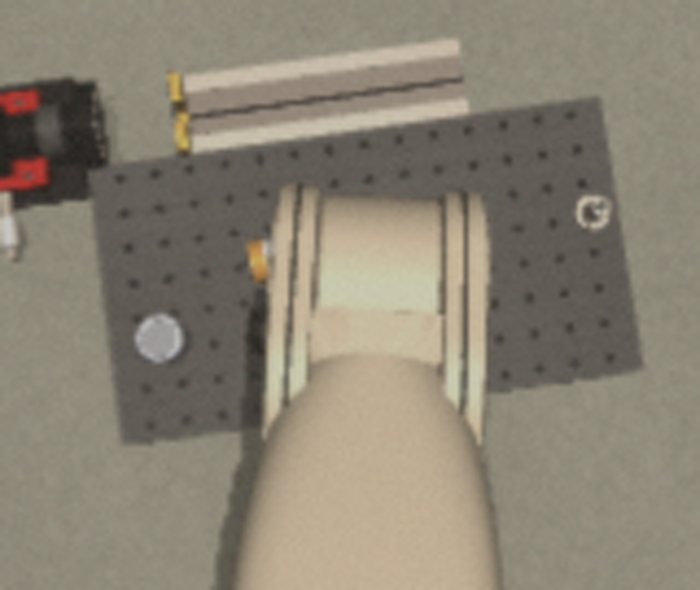

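```bash
python3 - <<'E'
from h import *
o=pickle.load(open("b.pkl","rb"))
P=cloud(o["scene"]);Z=P[...,2];S=w2s(P)
for lo in range(90,190,8):
    m=(Z>=lo)&(Z<lo+8)&(S[...,0]>-260)&(S[...,0]<-100)&(abs(S[...,1]+23)<90)
    for sg in(-1,1):
        k=m&((S[...,1]+23)*sg>0)
        if k.sum(): q=S[k];print(lo,sg,k.sum(),q.min(0).round(),q.max(0).round())
E
```

```text
130 1 5 [-173.   18.] [-156.   19.]
138 -1 10 [-162.  -79.] [-155.  -68.]
138 1 9 [-172.   18.] [-154.   31.]
146 -1 11 [-174.  -81.] [-157.  -68.]
146 1 14 [-172.   17.] [-153.   31.]
154 -1 14 [-174.  -82.] [-155.  -68.]
154 1 11 [-173.   18.] [-154.   30.]
162 -1 7 [-161.  -80.] [-156.  -69.]
162 1 10 [-166.   17.] [-155.   29.]
170 -1 6 [-162.  -82.] [-154.  -69.]
170 1 5 [-161.   18.] [-153.   34.]
178 -1 37 [-175.  -99.] [-152.  -63.]
178 1 29 [-177.   14.] [-152.   46.]
186 -1 49 [-177.  -99.] [-151.  -30.]
186 1 43 [-178.  -18.] [-151.   47.]
```

Request:
carry_out(
  commands="1 0.1 0 1 -0.8; 1 0.1 0 2 -0.8; 1 0.1 0 2.5 -0.8; 1 0.1 0 2.53 -0.8; 1 0.1 0 2.53 -0.8",
)

```text
time: 2.9
tool_pos: [419.3, -24.1, 44.5]
eef_rot: [0.661, 0.75, -0.0, -0.0]
wrist_force: [-0.1, 0.5, 0.9]
gripper_width: 1.002
```

```bash
python3 - <<'E'
from h import *
w=s2w(-100,-20);rows(w[0],w[1],44,97.15);print(ctrl.state()["joint_pos"])
E
```

```text
t 2.9 pos [419.3 -24.1  44.5] st [-166.5  -20.5] F [-0.1  0.5  0.9] yaw 97.25 shift [0.012 2.217 0.016] spin 0.1 tilt [-0.001  0.    -1.   ] grip 1.0
[-5.72935321e-02  2.73510919e-01 -4.94858503e-01  8.02963527e-01
 -6.81169913e-06 -1.83807630e-01]
```

Request:
carry_out(
  commands="1 0 0.4 0 0; 1 0 0.7 0 0; 1 0 0.85 0 0; 1 0 1.0 0 0; 1 0 1.15 0 0; 1 0 1.3 0 0; 1 0 1.45 0 0; 1 0 1.6 0 0; 1 0 1.75 0 0; 1 0 1.9 0 0; 1 0 2.05 0 0; 1 0 2.2 0 0",
)

```text
time: 4.1
tool_pos: [485.1, -15.6, 44.4]
eef_rot: [0.661, 0.751, -0.0, -0.0]
wrist_force: [-0.1, 0.2, 1.1]
gripper_width: 0.999
```

```bash
python3 - <<'E'
from h import *
o=grab("c")
w=s2w(-40,-20);rows(w[0],w[1],44,97.15)
d=o["scene"];t=d["pixels"][85:245,235:445]
cv2.imwrite("pics/c5.png",cv2.resize(t,(788,600),interpolation=cv2.INTER_CUBIC))
E
```

```text
t 4.2 pos [485.8 -15.6  44.5] st [-99.5 -20.4] F [-0.7 -0.6 -0.6] yaw 97.3 shift [0.008 1.982 0.019] spin 0.15 tilt [ 0.001 -0.    -1.   ] grip 1.0
```

View pics/c5.png

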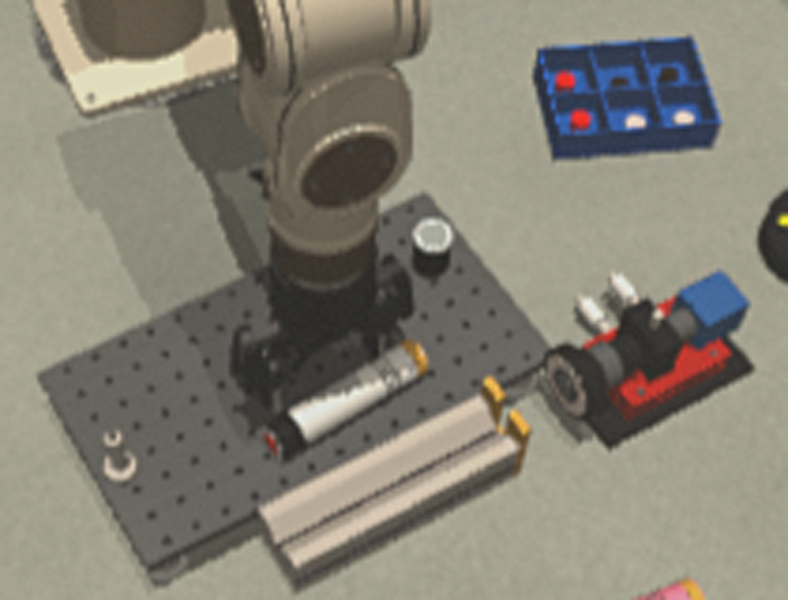

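The barrel (crop 350,400) rolls ahead of the two open fingers and looks near parallel to the groove. I'll continue slowly.

Request:
carry_out(
  commands="1 0 0.1 0 0; 1 0 0.2 0 0; 1 0 0.3 0 0; 1 0 0.4 0 0; 1 0 0.5 0 0; 1 0 0.6 0 0; 1 0 0.7 0 0; 1 0 0.8 0 0; 1 0 0.9 0 0; 1 0 1.0 0 0; 1 0 1.1 0 0; 1 0 1.2 0 0",
)

```text
time: 5.4
tool_pos: [520.7, -11.1, 44.4]
eef_rot: [0.661, 0.751, -0.0, -0.0]
wrist_force: [-0.6, -0.1, 0.7]
gripper_width: 1.002
```

```bash
python3 - <<'E'
from h import *
o=grab("d")
w=s2w(-40,-20);rows(w[0],w[1],44,97.15)
d=o["scene"];t=d["pixels"][125:245,285:395]
cv2.imwrite("pics/c6.png",cv2.resize(t,(550,600),interpolation=cv2.INTER_CUBIC))
E
```

```text
t 5.5 pos [521.2 -11.1  44.5] st [-63.8 -20.3] F [-0.5  0.7 -0.2] yaw 97.29 shift [0.007 0.793 0.016] spin 0.14 tilt [ 0.001 -0.    -1.   ] grip 1.0
```

View pics/c6.png

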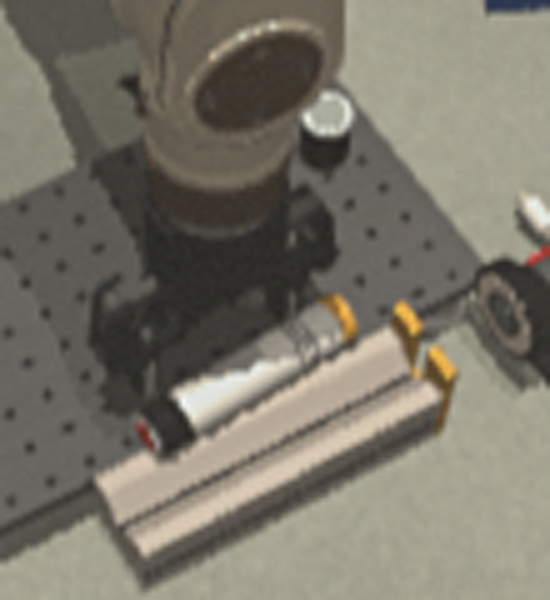

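Request:
carry_out(
  commands="1 0 0.08 0 0; 1 0 0.16 0 0; 1 0 0.24 0 0; 1 0 0.32 0 0; 1 0 0.4 0 0; 1 0 0.48 0 0; 1 0 0.55 0 0; 1 0 0.61 0 0; 1 0 0.67 0 0; 1 0 0.73 0 0; 1 0 0.78 0 0; 1 0 0.82 0 0",
)

```text
time: 6.7
tool_pos: [545.1, -8.0, 44.4]
eef_rot: [0.661, 0.751, 0.0, 0.0]
wrist_force: [0.4, -0.7, 0.5]
gripper_width: 0.998
```

```bash
python3 - <<'E'
from h import *
o=grab("e")
w=s2w(-160,-20);rows(w[0],w[1],44,97.15)
d=o["scene"];t=d["pixels"][125:245,285:395]
cv2.imwrite("pics/c7.png",cv2.resize(t,(550,600),interpolation=cv2.INTER_CUBIC))
E
```

```text
t 6.8 pos [545.1  -8.   44.4] st [-39.7 -20.2] F [ 0.1 -0.4 -0.2] yaw 97.29 shift [ 0.016 -4.01   0.014] spin 0.14 tilt [ 0. -0. -1.] grip 1.0
```

View pics/c7.png

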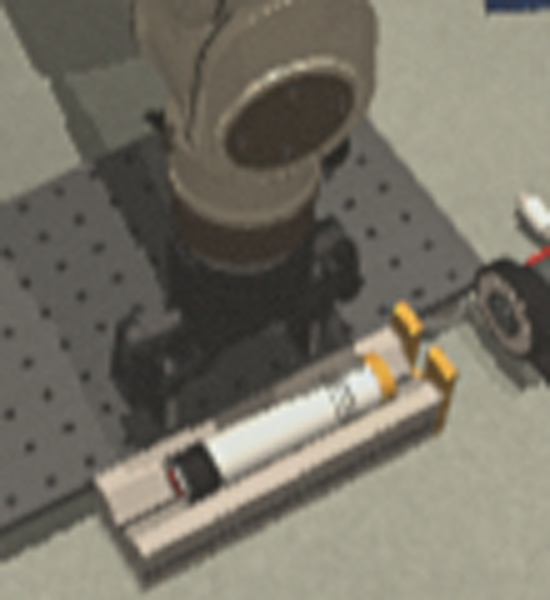

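The barrel dropped into the groove: its rear is at crop (190,478) and its brass front at (378,372), short of the fork. Next I back off, rise, shut the fingers and move behind the rear end.

Request:
carry_out(
  commands="1 0 -0.5 0 0; 1 0 -1 0 0; 1 0 -1 -1.3 0; 1 0 -1 -2.6 0; 0 0 -1 -3.5 0; -1 -1.3 0 -3.7 0; -1 -2.6 1.3 -3.7 0; -1 -3.9 1.3 -3.7 0; -1 -4.3 1.3 -3.7 0; -1 -4.3 1.3 -3.7 0; -1 -4.3 1.3 -3.7 0",
)

```text
time: 7.9
tool_pos: [599.2, -130.4, 155.1]
eef_rot: [0.661, 0.751, -0.0, -0.001]
wrist_force: [0.4, -0.4, -0.7]
gripper_width: 0.0
```

```bash
python3 - <<'E'
from h import *
o=grab("f")
w=s2w(0,-140);rows(w[0],w[1],53,97.15)
r,b=barrel(o,58);print(r,b)
for n,sl in(("scene",(slice(125,245),slice(265,395))),("top",(slice(155,245),slice(255,375)))):
  t=o[n]["pixels"][sl];cv2.imwrite(f"pics/f1_{n}.png",cv2.resize(t,(650,600) if n=="scene" else (800,600),interpolation=cv2.INTER_CUBIC))
P=cloud(o["scene"]);Z=P[...,2];S=w2s(P)
for lo in range(140,220,8):
    m=(Z>=lo)&(Z<lo+8)&(abs(S[...,0])<60)&(abs(S[...,1]+149)<60)
    if m.sum(): q=S[m];print(lo,m.sum(),q.min(0).round(),q.max(0).round())
E
```

```text
t 8.0 pos [ 599.4 -129.5  155.5] st [  -1.  -147.6] F [0.1 0.2 0.4] yaw 97.38 shift [0.249 0.036 3.415] spin 0.23 tilt [-0.001  0.001 -1.   ] grip -0.0
((-0.09543514251708984, -12.814224243164062), (141.60874938964844, 29.92708969116211), 89.99136352539062) [[-15.069653 -83.61634 ]
 [ 14.857437 -83.62086 ]
 [ 14.878782  57.987892]
 [-15.048307  57.99241 ]]
156 9 [   5. -161.] [  10. -139.]
164 18 [  -6. -163.] [  10. -137.]
172 16 [  -3. -164.] [  11. -137.]
180 13 [   2. -163.] [  11. -144.]
188 10 [   2. -158.] [  11. -142.]
196 28 [  -0. -171.] [  13. -119.]
204 75 [  -9. -189.] [  14. -113.]
212 45 [ -10. -192.] [  15. -105.]
```

View pics/f1_scene.png

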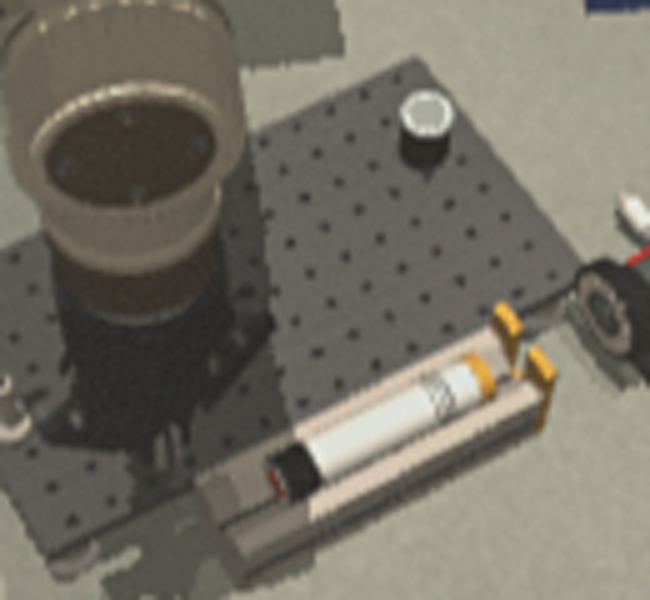

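View pics/f1_top.png

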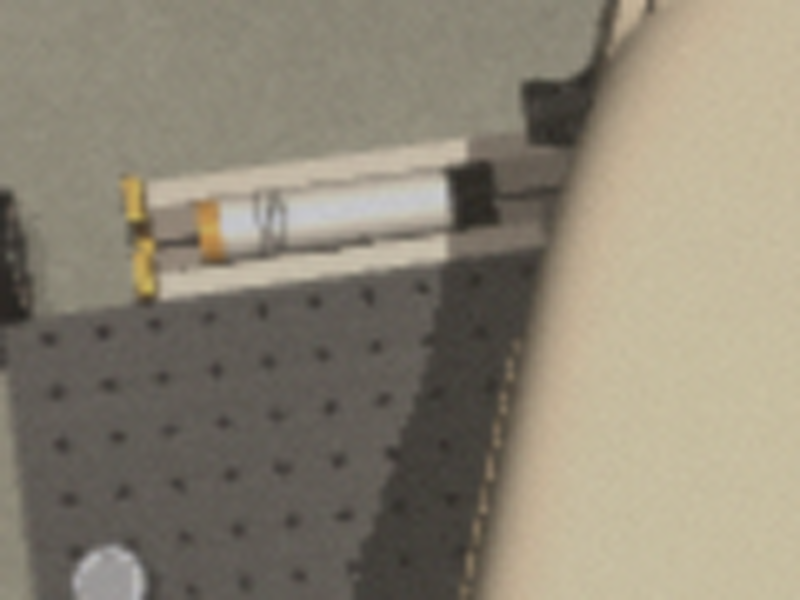

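Request:
carry_out(
  commands="-1 0.3 0.04 1 0; -1 0.58 0.04 2 0; -1 0.58 0.04 3 0; -1 0.58 0.04 3.4 0; -1 0.58 0.04 3.4 0; -1 0.58 0.04 3.4 0",
)

```text
time: 8.6
tool_pos: [599.7, -113.2, 54.6]
eef_rot: [0.66, 0.751, 0.0, 0.001]
wrist_force: [-0.0, -0.2, 1.0]
gripper_width: -0.0
```

```bash
python3 - <<'E'
from h import *
w=s2w(0,-98);rows(w[0],w[1],53,97.15)
E
```

```text
t 8.6 pos [ 599.7 -113.2   54.6] st [   1.4 -131.4] F [-0.  -0.2  1. ] yaw 97.33 shift [ 1.114 -0.042  0.054] spin 0.18 tilt [ 0.002 -0.    -1.   ] grip -0.0
```

Request:
carry_out(
  commands="-1 0.2 -0.04 0.02 0; -1 0.4 -0.04 0.02 0; -1 0.6 -0.04 0.02 0; -1 0.75 -0.04 0.02 0; -1 0.85 -0.04 0.02 0; -1 0.95 -0.04 0.02 0; -1 1.05 -0.04 0.02 0; -1 1.15 -0.04 0.02 0; -1 1.25 -0.04 0.02 0; -1 1.35 -0.04 0.02 0; -1 1.45 -0.04 0.02 0; -1 1.5 -0.04 0.02 0",
)

```text
time: 9.8
tool_pos: [592.1, -69.3, 52.8]
eef_rot: [0.661, 0.751, -0.0, 0.0]
wrist_force: [-0.1, -3.6, -0.0]
gripper_width: -0.0
```

```bash
python3 - <<'E'
from h import *
o=grab("g")
w=s2w(0,-75);rows(w[0],w[1],53,97.15)
print(barrel(o,58))
for n,sl in(("scene",(slice(125,245),slice(265,395))),("top",(slice(155,245),slice(255,375)))):
  t=o[n]["pixels"][sl];cv2.imwrite(f"pics/g1_{n}.png",cv2.resize(t,(650,600) if n=="scene" else (800,600),interpolation=cv2.INTER_CUBIC))
E
```

```text
t 9.9 pos [592.  -69.   52.8] st [ -0.7 -86.6] F [-0.2 -3.3 -0.9] yaw 97.3 shift [ 0.386  0.026 -0.007] spin 0.15 tilt [-0. -0. -1.] grip -0.0
(((-6.893028259277344, 20.192209243774414), (43.519718170166016, 93.9676284790039), 0.20776310563087463), array([[-28.823114,  67.09681 ],
       [-28.482374, -26.870201],
       [ 15.037058, -26.71239 ],
       [ 14.696318,  67.25462 ]], dtype=float32))
```

View pics/g1_top.png

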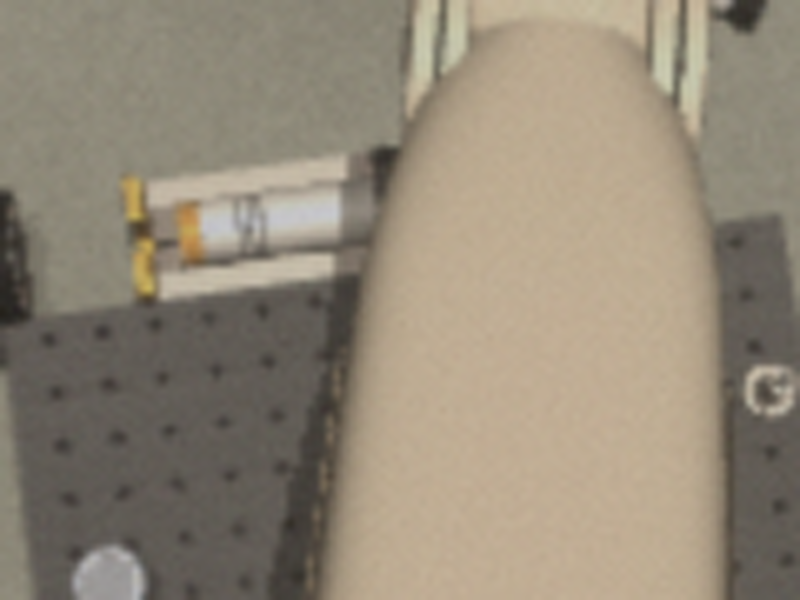

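View pics/g1_scene.png

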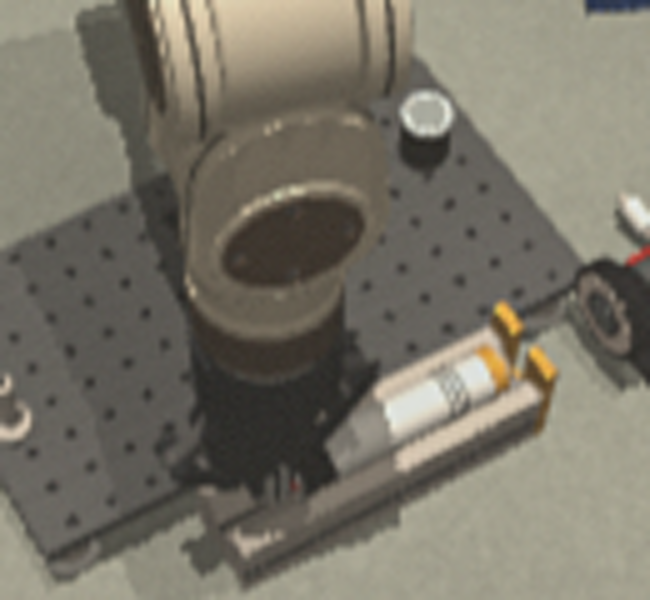

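Request:
carry_out(
  commands="-1 0.08 0.02 0 0; -1 0.16 0.02 0 0; -1 0.22 0.02 0 0; -1 0.28 0.02 0 0; -1 0.32 0.02 0 0; -1 0.34 0.02 0 0",
)

```text
time: 10.5
tool_pos: [591.3, -58.7, 52.8]
eef_rot: [0.661, 0.751, -0.0, -0.0]
wrist_force: [-0.5, -3.7, -0.2]
gripper_width: -0.002
```

```bash
python3 - <<'E'
from h import *
o=grab("i")
w=s2w(0,-75);rows(w[0],w[1],53,97.15)
t=o["top"]["pixels"][175:215,260:330];cv2.imwrite("pics/i1.png",cv2.resize(t,(770,440),interpolation=cv2.INTER_CUBIC))
E
```

```text
t 10.6 pos [591.3 -58.7  52.8] st [ -0.2 -76.3] F [-0.5 -3.9  0.5] yaw 97.3 shift [ 0.042  0.008 -0.007] spin 0.15 tilt [-0.  0. -1.] grip 0.0
```

View pics/i1.png

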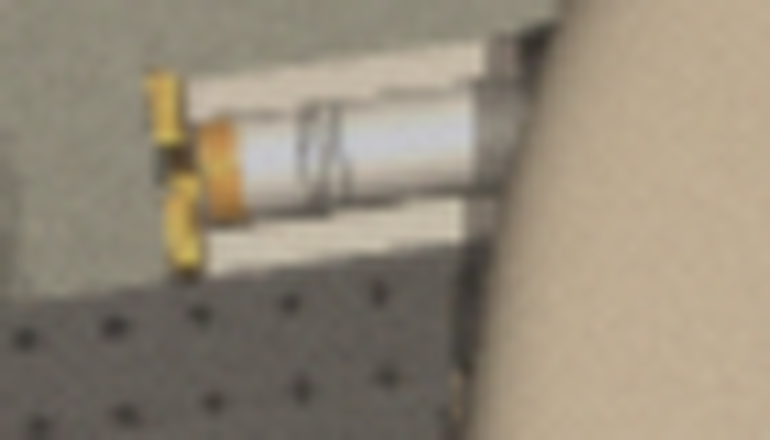

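A gap of a few mm is left between the brass front (200,165) and the prongs (195,…). I'll push on slowly, in 0.6 mm steps.

Request:
carry_out(
  commands="-1 0.02 0 0 0; -1 0.04 0 0 0; -1 0.06 0 0 0; -1 0.08 0 0 0; -1 0.1 0 0 0",
)

```text
time: 11.1
tool_pos: [591.0, -55.9, 52.8]
eef_rot: [0.661, 0.751, 0.0, -0.0]
wrist_force: [-1.0, -3.7, -0.5]
gripper_width: -0.001
```

Request:
carry_out(
  commands="-1 0.02 0 0 0; -1 0.04 0 0 0; -1 0.06 0 0 0; -1 0.06 0 0 0",
)

```text
time: 11.5
tool_pos: [590.9, -55.1, 52.8]
eef_rot: [0.661, 0.75, -0.001, 0.001]
wrist_force: [0.0, -7.1, -0.4]
gripper_width: -0.002
```

Request:
carry_out(
  commands="-1 0.03 0 0 0; -1 0.05 0 0 0; -1 0.05 0 0 0",
)

```text
time: 11.8
tool_pos: [590.9, -55.0, 52.9]
eef_rot: [0.661, 0.75, -0.002, 0.002]
wrist_force: [0.4, -10.0, -0.6]
gripper_width: 0.003
```

The tool moved only 0.1 mm while the force rose to 10 N, so the barrel is against the fork. Backing off straight, then up and away.

Request:
carry_out(
  commands="-1 -0.1 0 0 0; -1 -0.3 0 0 0; -1 -0.8 0 0 0; -1 -1.5 0 0 0; -1 -1.5 0 -1 0; -1 -1.5 0 -2.5 0; -1 -1.5 0 -4 0; -1 -2.5 -1 -4.5 0; -1 -4 -2 -4.5 0; -1 -5.5 -3.2 -4.5 0; -1 -7 -4.5 -4.5 0; -1 -7 -4.5 -4.5 0",
)

```text
time: 13.0
tool_pos: [481.0, -281.5, 188.1]
eef_rot: [0.662, 0.749, -0.0, 0.0]
wrist_force: [1.3, -0.3, -0.4]
gripper_width: -0.002
```

```bash
python3 - <<'E'
from h import *
o=grab("j")
rows(0,0,0)
print(barrel(o,58))
d=o["scene"]
for n,sl in(("scene",(slice(125,245),slice(265,395))),("top",(slice(170,245),slice(255,375)))):
  t=o[n]["pixels"][sl];cv2.imwrite(f"pics/j1_{n}.png",cv2.resize(t,(650,600) if n=="scene" else (800,500),interpolation=cv2.INTER_CUBIC))
E
```

```text
t 13.1 pos [ 481.6 -281.1  188.1] st [-136.7 -283.2] F [-0.4  0.3 -0.6] yaw 96.99 shift [ 11.252 -14.796   6.262] spin None tilt [ 0.  0. -1.] grip -0.0
(((-2.4067649841308594, 8.381412506103516), (136.77137756347656, 50.32258987426758), 81.9826889038086), array([[-36.86004 , -55.82657 ],
       [ 12.970694, -62.845177],
       [ 32.04651 ,  72.58939 ],
       [-17.784224,  79.608   ]], dtype=float32))
```

View pics/j1_top.png

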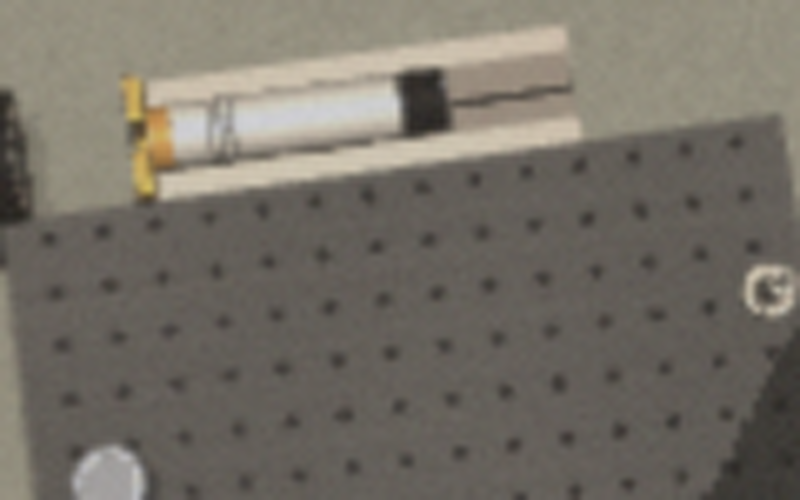

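View pics/j1_scene.png

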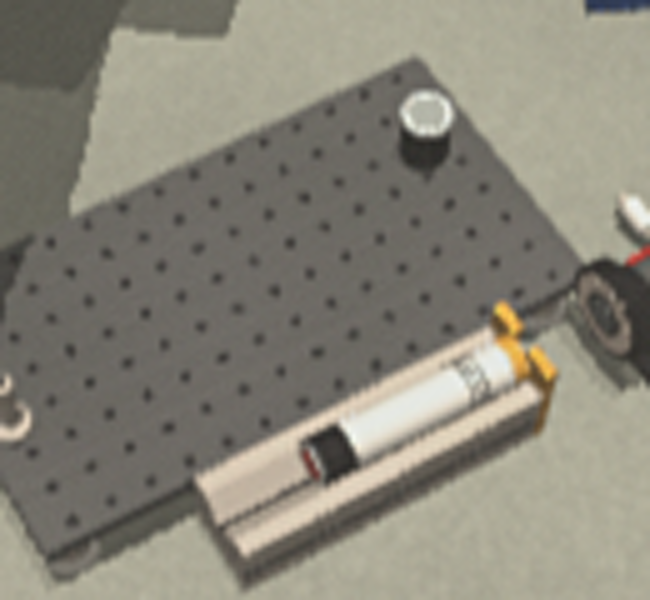

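```bash
python3 - <<'E'
from h import *
o=grab("k")
d=o["top"];Z=cloud(d);S=w2s(Z)
m=((Z[...,2]>57)&(Z[...,2]<80)&(abs(S[...,0])<25)&(S[...,1]>-120)&(S[...,1]<65)).astype(np.uint8)
cs,_=cv2.findContours(m,cv2.RETR_EXTERNAL,cv2.CHAIN_APPROX_NONE);c=max(cs,key=cv2.contourArea)
p=np.array([w2s(onplane(d,*q[0].astype(float),58)) for q in c],np.float32);print(cv2.minAreaRect(p),p.min(0),p.max(0))
P1=pickle.load(open("a.pkl","rb"))["scene"]["pixels"].astype(int);j=pickle.load(open("j.pkl","rb"))
print("barrel change j->k",np.abs(d["pixels"][175:215,270:330].astype(int)-j["top"]["pixels"][175:215,270:330]).mean())
for n,(x,y,w,h) in dict(tube=(343,140,16,20),cam=(378,150,60,50),bottle=(155,165,32,40),reel=(435,130,40,35),caps=(375,90,55,40),driver=(165,225,22,70),mirror=(215,280,35,30),post=(258,196,16,20)).items():
  print(n,np.abs(o["scene"]["pixels"].astype(int)-P1)[y:y+h,x:x+w].mean().round(1))
E
```

```text
((-0.14108562469482422, 2.3620681762695312), (125.15647888183594, 29.946691513061523), 89.85675811767578) [-15.212558 -60.202232] [14.872841 64.95014 ]
barrel change j->k 1.8231944444444443
tube 5.0
cam 5.5
bottle 7.1
reel 5.1
caps 5.3
driver 6.4
mirror 5.3
post 11.5
```

```bash
python3 -c "
from h import *
print(ctrl.job_done())"
```

```text
the job is handed in; nothing more can be done
None
```

The barrel is seated in the groove with its brass-ringed front against the fork stop, and the job is handed in. The moves ended at about 13 s of the 54 s allowed.

**What I did:** I rolled the barrel with the sides of the two open fingers, aligned to the groove, until it dropped into the V-block. I then pushed it by its black rear end with the fingers shut. Near the end the force rose from about 4 N to 10 N while the tool moved only 0.1 mm. After that I backed straight off and rose clear.

**Last checks:**
- **Position:** the rear end measured at y = -60.2 mm in the station frame, where contact with the stop puts it at -60. The axis is 0.1 mm off the groove's middle line and square to within 0.15 degrees.
- **Stillness:** the barrel's patch of the picture matched, apart from image noise, in two views taken after backing off.
- **Surroundings:** the camera and the bystanders looked unchanged from the first view. The steel post's patch differed a little more (11.5 against 5 to 7 for the others), which I put down to the arm's shadow. It looks in its starting place in the pictures, but I did not measure it again.
- **One bad reading:** the first barrel fit after backing off was invalid because its mask merged with the fork. I repeated it with the fork cut out, which gave the position above.

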